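# Clamp the sanding bobbin that fits the split clamp

## Robot

A 6-joint arm with a two-finger parallel gripper is mounted at the origin on a cart in front of the work surface, level with it; the furniture and walls round the work are solid. World frame = base frame: x ahead of the robot, y to its left, z up, the work surface at z = 0. Lengths are in m, angles in rad, forces in N, time in s.
With the tool pointing down it reaches from about 0.3 to 0.775 m from the base axis. Payload 14.6 kg.
Tool frame: the origin (TCP) lies on the centre line of the jaws, within the pads' length; the fingertips stand 19 mm ahead of it and the grasp point (between the pads) is the TCP; z points along the fingers, y is the line along which they close (so a half turn about z gives the same grasp; the last joint's range is limited). The gripper opens to 94 mm and grips with 3 to 60 N. Pads are 16 mm wide; open, the fingers measure 119 mm over their backs; the gripper's body (75 mm by 177 mm) begins 78 mm behind the grasp point.
Start: joints at [-1.191, 0.3, 1.521, -0, 1.321, -0.067], TCP at [0.238, -0.496, 0.224] pointing down, gripper open.
Joint ranges: [-3.03, 3.03], [-0.79, 2.21], [0.23, 2.52], [-1.04, 4.18], [0, 3.07], [-2.55, 2.55]. Speed limits (rad/s): [2.22, 2.22, 2.57, 3.14, 3.14, 3.14].

## Interface

Orientations are given as [roll, pitch, yaw] about the fixed x, y, z axes, in that order (R = Rz(yaw) Ry(pitch) Rx(roll)).
In Python, from station import get_obs, camera, workorder gives the robot as it stands.
- The arm moves only by the tool play_rows, never from a script. Its argument "motion" is a list that holds one entry, the list of rows, each a list of 7 numbers: the shift along the tool's x, y, z as a fraction of full scale, then the turn, a rotation vector about the tool's x, y, z as a fraction of full scale, then the opening, from -1 (shut) to 1 (fully open). In form: [[[x, y, z, ax, ay, az, grip], ...]]. A call has 1 to 10 rows; each row is the pose to reach, as a shift and turn from the pose commanded when the call began, along the tool's axes at that moment, turning the shorter way round; what a row does not reach only later rows make up. Full scale, the value 1, is 0.25 m for a shift and 2 pi rad for a turn. A row lasts 1/10 s, in which the tool goes at most 50 mm and 8.59 degrees, less where a joint would pass 70% of its speed; a pose out of reach is approached as far as the arm can. A call with a number of a shift or a turn outside -1 to 1 is refused whole. A call with a gripper value outside its range is refused whole. The fingers move at their own pace and stop on an object; "grip_force" is the grip in N (left out, the last holds). Time passes only in rows, so rows that repeat a pose let the fingers close. It gives the time, the measured TCP pose, the force, the opening and the grip force at its end, in the units of the state.
- get_obs(): the state, without advancing time (a new reading comes with each control period).
- camera(name): name is "scene" or "top" or "wrist"; returns a dict with "frame" (400x640x3 uint8, red, green, blue), "z_map" (400x640 float32, m along the optical axis (not along the pixel's ray), 0 where there is no reading), "camera_matrix" (3x3 intrinsics, pixels), "T" (4x4, takes a point from camera to world coordinates); the wrist camera has in their place "T_tool_cam" (4x4, takes a point from camera to tool coordinates, whose origin is the TCP and whose axes are the flange's). Camera axes: x right, y up, looking along -z (the intrinsics and any distortion apply to the point x, -y, -z); pixel columns grow to the right and rows downward; lengths in m; the calibration is good to about 2 mm. A picture is of the moment at which its call begins: read the wrist's pose just before it.
- workorder.hand_in(): hands the job in; it is judged then, once.
The state is a dict: "time_s": time; "qpos": joint angles; "joint_vel": joint speeds; "tau": joint torques, N m; "ee_pos": TCP position; "eef_rot": TCP orientation; "force": force on the tool from outside, world axes, zero at the start; "moment": the same for the moment, N m; "grip_width": finger opening in m; "grip_force": force on a finger pad.
Only numpy, scipy, OpenCV 4.12 (cv2) and the standard library are available. Lean on these libraries where they do the work, as an engineer would, in place of code of your own. Each camera call takes 0.05 s, during which the arm holds its last target. There are 200 camera calls.

## Task

The split clamp on the saw table is there to hold a sanding bobbin while its sleeve is changed. Of the three large bobbins standing on the table, find the one whose diameter fits the clamp's bore, push it along the table, upright, into the open clamp until it sits home in the fixed half, and then swing the hinged half-ring fully shut round it so that the two white marks meet. Leave the other two large bobbins and everything else where they stand, and let go.

Things in the scene. Friction and masses are not known exactly. Their poses are not given: they have to be found in the camera images.
- clamp: split clamp fixed on the table: grey half-ring (saddle) 46 mm high, and a steel hinged half-ring. Vertical bore 79 mm in diameter, outside 107 mm. Origin = on the bore axis at table height; x points from the open mouth into the fixed half (push the bobbin along +x until its axis is at the origin), y to the hinge pin (at y = +64 mm), z up. Stop lug for the ring at y = -50 to -73, x = 0 to 20 mm
- saddle_center (a point): centre of the clamp's bore at table height, where the bobbin's underside centre belongs
- ring_hinge (a point): foot of the vertical hinge pin of the half-ring, at table height (64 mm from the bore's axis)
- ring_grip (a point): top of the upright black grip post on the free end of the half-ring: 16 mm in diameter, free from 54 to 104 mm above the table, 126 mm from the hinge axis; below it the ring's tongue, 22 mm square, top 46 mm up
- ring (a joint): angle of the half-ring in rad: 0 = shut, tongue on the stop lug, white marks in line; grows as it opens (seen from above the ring shuts anticlockwise about the hinge pin); stands at about 1.7 at the start and stays where it is left; end stop at 1.9
- bobbin_small: sanding bobbin standing upright: plain round drum with a brown abrasive sleeve, black rubber end and a small steel nut on top (nut top 78 mm up, sleeve 68 mm high); 66 mm in diameter, about 0.3 kg; origin = centre of its underside, z up along its axis
- bobbin_mid: sanding bobbin standing upright: plain round drum with a brown abrasive sleeve, black rubber end and a small steel nut on top (nut top 78 mm up, sleeve 68 mm high); 76 mm in diameter, about 0.3 kg; origin = centre of its underside, z up along its axis
- bobbin_large: sanding bobbin standing upright: plain round drum with a brown abrasive sleeve, black rubber end and a small steel nut on top (nut top 78 mm up, sleeve 68 mm high); 86 mm in diameter, about 0.3 kg; origin = centre of its underside, z up along its axis
- spare_drum_1: bystander: small sanding drum with a pale shaft end, 50 mm in diameter, 112 mm high, standing; origin = centre of its underside
- spare_drum_2: bystander: small sanding drum with a pale shaft end, 38 mm in diameter, 82 mm high, standing; origin = centre of its underside
- dust_brush: bystander: wooden hand brush, 61 x 154 x 46 mm, lying; origin = centre of its underside, y along it
- cork_block: bystander: brown cork sanding block, 64 x 110 x 36 mm; origin = centre of its underside, y along it

How it is judged:
On the way:
1. the bobbin that fits (76 mm) stands upright in the clamp's fixed half, its axis within 12 mm of the bore's, while the half-ring is still open (over 0.8 rad) (distance between bobbin_mid and saddle_center below 0.012 m and value of joint ring above 0.8 rad and angle between bobbin_mid's own z axis and vertical below 0.06 rad), for 0.2 s.
At the end, for the whole second after the job is handed in: The 76 mm bobbin stands upright (within 0.05 rad) and at rest on the table in the clamp, its axis within 5 mm of the bore's, the half-ring is shut to within 0.06 rad of its mark, and the other two large bobbins, the two small drums, the brush and the cork block are within 30 mm of where they stood (distance between bobbin_mid and saddle_center below 0.005 m and angle between bobbin_mid's own z axis and vertical below 0.05 rad and value of joint ring below 0.06 rad and linear speed of bobbin_mid below 0.01 m/s and distance of each of bobbin_small, bobbin_large, spare_drum_1, spare_drum_2, dust_brush, cork_block from where it was at the start of the episode below 0.03 m); the robot touches nothing.
It fails at once if the bobbin that fits is lifted more than 20 mm off the table or tipped over 0.35 rad (height (world z) of bobbin_mid above 0.02 m or angle between bobbin_mid's own z axis and vertical above 0.35 rad).
It fails at once if one of the other bobbins, the small drums, the brush or the cork block is shifted by more than 30 mm (distance of any of bobbin_small, bobbin_large, spare_drum_1, spare_drum_2, dust_brush, cork_block from where it was at the start of the episode above 0.03 m).
It also fails if it takes over 64 s, if anything falls off the work surface, if the arm or the gripper's body presses on something with over 40 N, if the wrist force passes 120 N, or if a joint passes its speed limit or range.

## Working session

There is one attempt and no reset: what is moved stays moved. The work goes in short steps, Python scripts to look and compute and a tool call to move; the robot and the scene stay as the last step left them, time stands still between calls to the robot, and variables do not carry over. Pictures are saved under pics/ and viewed, at most 10 in all, crops included, and the job is handed in when it is done.

Besides the shell and the picture viewer there is one more tool, called after "Emit:" as name(argument=value, ...), one argument or row to a line, values as JSON. play_rows: Moves the arm, as the interface text tells. Its arguments: {"type":"object","properties":{"motion":{"type":"array"},"grip_force":{"type":"number"}},"required":["motion"]}

```bash
mkdir -p pics
cat > h.py <<'E'
import numpy as np, cv2
from station import get_obs, camera, workorder
def pts(c,T=None):
    z=c["z_map"];K=c["camera_matrix"];v,u=np.mgrid[:z.shape[0],:z.shape[1]]
    P=np.stack([(u-K[0,2])/K[0,0]*z,-(v-K[1,2])/K[1,1]*z,-z],-1)
    T=c["T"] if T is None else T
    return P@T[:3,:3].T+T[:3,3]
E
python3 - <<'E'
from h import *
o=get_obs();print(o)
for n in("top","scene"):
    c=camera(n);np.savez(n,**c);cv2.imwrite(f"pics/{n}.png",c["frame"][...,::-1]);print(c["camera_matrix"],c["T"],[k for k in c])
E
```

```text
{'time_s': 0.0, 'qpos': array([-1.19064449e+00,  3.00452455e-01,  1.52156420e+00, -7.84082449e-06,
        1.32067807e+00, -6.66102092e-02]), 'joint_vel': array([ 1.08176752e-03, -5.37087436e-05, -1.13680814e-03, -2.47841974e-05,
       -1.33953903e-03,  8.42224135e-04]), 'tau': array([ 6.79609893e-04, -5.31806552e+01, -3.52736378e+01,  7.09151826e-02,
        2.43266195e-02, -1.25912952e-04]), 'ee_pos': array([ 0.23753158, -0.49580925,  0.22390368]), 'eef_rot': array([-3.14049251e+00, -6.57775507e-05,  4.46763953e-01]), 'force': array([-0.14500649, -0.57567413, -0.57145532]), 'moment': array([ 0.00955251,  0.0045785 , -0.00894743]), 'grip_force': 0.0, 'grip_width': 0.09431148337407597}
[[425.1129266    0.         323.50338711]
 [  0.         425.1129266  199.06107924]
 [  0.           0.           1.        ]] [[-0.00386952  0.98385909 -0.1789031   0.40968706]
 [-0.999953   -0.00221654  0.00943849 -0.0223785 ]
 [ 0.0088896   0.17893122  0.98382142  1.11401979]
 [ 0.          0.          0.          1.        ]] ['frame', 'z_map', 'camera_matrix', 'T']
[[443.40579644   0.         316.5610787 ]
 [  0.         443.40579644 194.24123476]
 [  0.           0.           1.        ]] [[-7.92957041e-01  4.72035461e-01 -3.85229354e-01  1.96757394e-01]
 [-6.09277473e-01 -6.14025671e-01  5.01750372e-01  4.74783766e-01]
 [ 3.03255437e-04  6.32578058e-01  7.74496552e-01  9.10656800e-01]
 [ 0.00000000e+00  0.00000000e+00  0.00000000e+00  1.00000000e+00]] ['frame', 'z_map', 'camera_matrix', 'T']
```

View pics/top.png

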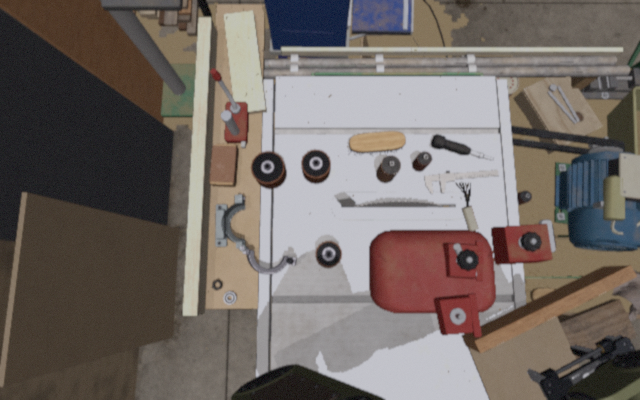

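View pics/scene.png

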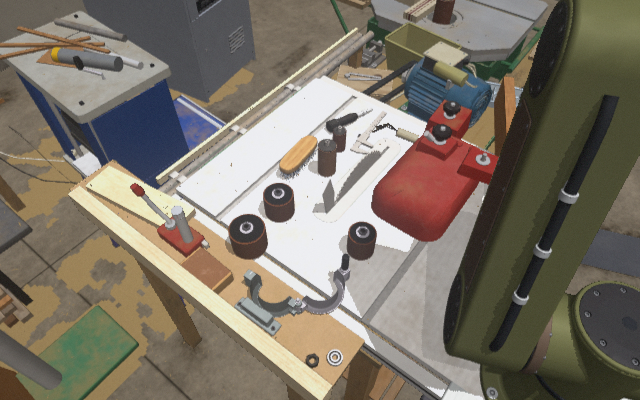

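The top view shows bobbins at pixels (268,168), (316,165) and (328,253). The clamp's fixed half is at (236,215), the hinge near (240,240) and the grip post at (291,261). I'll measure these from depth next.

```bash
cat > m.py <<'E'
from h import *
from scipy.optimize import least_squares
def fit(p):
    f=lambda q:np.hypot(*(p-q[:2]).T)-q[2]
    r=least_squares(f,[*p.mean(0),.04],loss='soft_l1',f_scale=.001);return r.x.round(4),np.abs(r.fun).mean().round(4)
if __name__=="__main__":
    for n in("top","scene"):
        c=dict(np.load(n+".npz"));P=pts(c);c["P"]=P
        z=P[...,2]
        # table check
        reg=(abs(P[...,0]-.45)<.3)&(abs(P[...,1])<.25)&(abs(z)<.02);print(n,"table",np.median(z[reg]))
        m=((z>.025)&(z<.13)&(P[...,0]>.15)&(P[...,0]<.75)&(abs(P[...,1])<.4)).astype(np.uint8)
        k,l,s,ce=cv2.connectedComponentsWithStats(m)
        for i in range(1,k):
            if s[i,4]<60: continue
            q=P[l==i];t=q[(q[:,2]>.062)&(q[:,2]<.072)][:,:2]
            e=None
            if len(t)>30: 
                h=cv2.convexHull((t*1e4).astype(np.float32))[:,0]/1e4; e=fit(h)
            print(ce[i].round(),s[i,4],"bbox",q.min(0).round(3),q.max(0).round(3),e)
E
python3 m.py
```

```text
top table 0.00038915778141568325
[202. 215.] 4339 bbox [0.32  0.196 0.025] [0.75  0.305 0.079] (array([0.4326, 2.4258, 2.1592]), np.float64(0.0132))
[374. 148.] 401 bbox [ 0.73  -0.245  0.027] [ 0.75  -0.1    0.051] None
[268. 169.] 987 bbox [0.639 0.067 0.025] [0.724 0.152 0.082] (array([0.6816, 0.1094, 0.0426]), np.float64(0.0003))
[316. 165.] 776 bbox [ 0.653 -0.05   0.025] [0.728 0.025 0.082] (array([ 0.691 , -0.0128,  0.0376]), np.float64(0.0003))
[422. 161.] 247 bbox [ 0.685 -0.307  0.026] [ 0.722 -0.27   0.086] (array([ 0.7039, -0.289 ,  0.0183]), np.float64(0.0004))
[389. 168.] 456 bbox [ 0.654 -0.222  0.025] [ 0.703 -0.173  0.116] None
[421. 267.] 7670 bbox [ 0.324 -0.4    0.025] [ 0.649 -0.148  0.13 ] (array([ 0.422 , -0.3424,  0.1968]), np.float64(0.0107))
[225. 218.] 391 bbox [0.503 0.173 0.025] [0.615 0.245 0.052] None
[346. 201.] 101 bbox [ 0.592 -0.113  0.031] [ 0.595 -0.065  0.119] None
[402. 203.] 205 bbox [ 0.592 -0.323  0.027] [ 0.596 -0.146  0.073] (array([268.0671,  -1.307 , 267.4759]), np.float64(0.0012))
[328. 254.] 576 bbox [ 0.43  -0.075  0.027] [ 0.495 -0.01
[... 874 characters left out ...]
.025 0.081] (array([ 0.6917, -0.0135,  0.0378]), np.float64(0.0003))
[247. 233.] 1239 bbox [0.639 0.067 0.025] [0.726 0.152 0.08 ] (array([0.6827, 0.1088, 0.0429]), np.float64(0.0006))
[361. 238.] 803 bbox [ 0.431 -0.077  0.025] [ 0.497 -0.01   0.08 ] (array([ 0.4637, -0.0438,  0.033 ]), np.float64(0.0006))
[240. 321.] 5859 bbox [0.319 0.195 0.025] [0.75  0.303 0.077] (array([ -124.9608, -3709.9571,  3712.3586]), np.float64(0.0143))
[343. 268.] 243 bbox [0.428 0.039 0.025] [0.464 0.074 0.105] None
[251. 277.] 159 bbox [0.581 0.172 0.025] [0.617 0.212 0.048] None
[297. 302.] 428 bbox [0.43  0.094 0.025] [0.561 0.212 0.061] None
[257. 311.] 368 bbox [0.506 0.22  0.025] [0.579 0.244 0.038] None
```

Run:
```python
from h import *; from m import fit
from scipy.optimize import least_squares
A=[];G=[]
for n in("top","scene"):
    c=dict(np.load(n+".npz"));P=pts(c).reshape(-1,3);x,y,z=P.T
    q=P[(x>.5)&(x<.64)&(y>.13)&(y<.26)&(z>.042)&(z<.052)];r=P[(x>.41)&(x<.5)&(y>.03)&(y<.19)&(z>.042)&(z<.052)]
    print(n,len(q),len(r));A.append(q)
    p=P[(x>.42)&(x<.48)&(y>.03)&(y<.08)&(z>.07)&(z<.11)];print("post",fit(p[:,:2]),p.mean(0).round(4),p[:,2].max())
    hi=P[(x>.47)&(x<.53)&(y>.13)&(y<.2)&(z>.053)&(z<.09)];print("hinge",hi.mean(0).round(4),len(hi),hi.max(0))
    # annulus band fit: minimise points outside [.0395,.0535]
    for nm,s in(("saddle",q),("ring",r)):
        d=lambda v:(lambda R:np.maximum(.0395-R,0)+np.maximum(R-.0535,0))(np.hypot(s[:,0]-v[0],s[:,1]-v[1]))
        b=min((least_squares(d,s0,loss='soft_l1',f_scale=.001) for s0 in [(.55,.18),(.55,.16),(.53,.17),(.46,.11),(.48,.1),(.5,.12)]),key=lambda r:r.cost)
        print(nm,b.x.round(4),b.cost)
c=dict(np.load("top.npz"));P=pts(c)
im=c["frame"][190:290,200:310,::-1];cv2.imwrite("pics/crop1.png",cv2.resize(im,None,fx=6,fy=6,interpolation=2)[:600])
```

```text
top 80 99
post (array([0.446 , 0.0488, 0.0059]), np.float64(0.0015)) [0.4458 0.0487 0.1006] 0.10694860126046124
hinge [0.4799 0.1709 0.0578] 9 [0.48210582 0.17431212 0.06330552]
saddle [0.5582 0.1795] 4.218846371950529e-05
ring [0.4725 0.1251] 0.0008092347213689092
scene 94 135
post (array([0.4465, 0.0498, 0.0062]), np.float64(0.001)) [0.4452 0.0519 0.0927] 0.10488216581570631
hinge [0.4807 0.1713 0.0573] 11 [0.48292855 0.17547454 0.06082733]
saddle [0.5598 0.1735] 6.553065339155469e-05
ring [0.474  0.1229] 0.0010734987499445093
```

View pics/crop1.png

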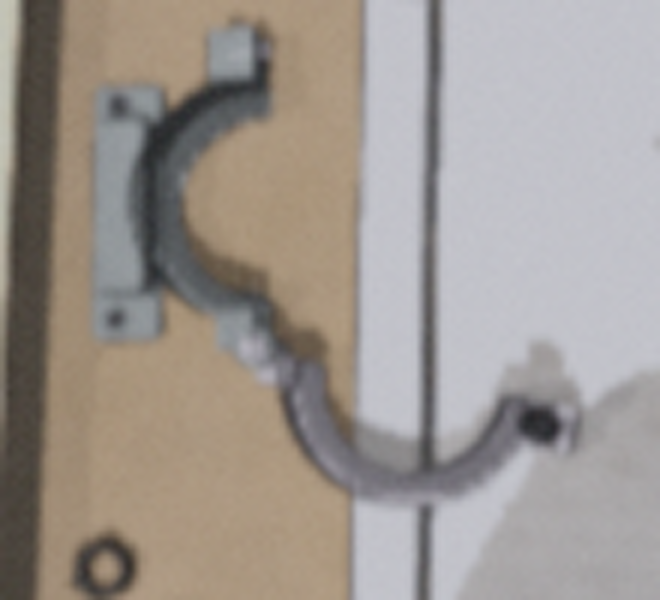

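The crop shows the saddle opening towards world +y: bore centre near (265,190), hinge pin near (255,345), grip post near (540,425) in crop pixels. Next I'll refine the centre, check obstacle heights and write a move helper.

```bash
cat >> h.py <<'E'
from scipy.spatial.transform import Rotation as Ro
def rel(target,yaw,base=None):
    """row numbers from present pose to world target, tool down with yaw"""
    o=get_obs();R=Ro.from_euler('xyz',o["eef_rot"]);p=o["ee_pos"]
    if base is not None:p,R=np.array(base[:3]),Ro.from_euler('xyz',[np.pi,0,base[3]])
    d=R.inv().apply(np.array(target)-p)/.25
    w=(R.inv()*Ro.from_euler('xyz',[np.pi,0,yaw])).as_rotvec()/(2*np.pi)
    return d.round(4),w.round(4)
E
python3 - <<'E'
from h import *
from scipy.optimize import least_squares
S=[]
for n in("top","scene"):
    P=pts(dict(np.load(n+".npz"))).reshape(-1,3);x,y,z=P.T
    q=P[(x>.3)&(x<.66)&(y<-.14)&(y>-.45)&(z<.3)];print("red max z",q[:,2].max())
    lug=P[(x>.58)&(x<.64)&(y>.15)&(y<.22)&(z>.03)];print("lug",lug.min(0),lug.max(0))
    fix=P[(x>.55)&(x<.75)&(y>.16)&(y<.3)&(z>.085)&(z<.4)];print("tall",len(fix),fix.min(0) if len(fix) else'',fix.max(0) if len(fix) else '')
    s=P[(z>.043)&(z<.05)&(y>.165)]; v=np.array([.544,.171])
    for _ in range(4):
        R=np.hypot(*(s[:,:2]-v).T);t=s[(R>.034)&(R<.059)&(s[:,0]>.5)]
        d=lambda v:(lambda R:np.maximum(.0395-R,0)+np.maximum(R-.0535,0))(np.hypot(*(t[:,:2]-v).T))
        v=least_squares(lambda w:np.r_[np.hypot(*(t[:,:2]-w).T)-.0465],v).x
    print("centre",v,len(t),R.min());
c=camera("wrist");print(c["T_tool_cam"],c["camera_matrix"])
print(rel([.55,.10,.26],0.0))
E
```

```text
red max z 0.1918889361084981
lug [0.58038712 0.17275106 0.03027549] [0.61544814 0.21200501 0.05157938]
tall 0  
centre [0.55808524 0.18252325] 68 0.036958391396727616
red max z 0.18958701190816885
lug [0.58518858 0.17239172 0.03007814] [0.61720507 0.20307214 0.04821641]
tall 0  
centre [0.55905362 0.17348531] 82 0.028632269948260274
[[-6.21655793e-04  9.63938876e-01  2.66123010e-01  7.64504626e-02]
 [ 9.99999190e-01  8.94698811e-04 -9.04768345e-04 -2.24225120e-04]
 [-1.11024132e-03  2.66122232e-01 -9.63938652e-01 -1.59935876e-01]
 [ 0.00000000e+00  0.00000000e+00  0.00000000e+00  1.00000000e+00]] [[287.32851327   0.         324.07691503]
 [  0.         287.32851327 201.59773307]
 [  0.           0.           1.        ]]
(array([ 2.1568, -1.6096, -0.1424]), array([-0.0001,  0.    ,  0.0711]))
```

Emit:
play_rows(
  motion=[
    [[0, 0, -0.16, 0, 0, 0, 1], [0.9, -0.67, -0.16, 0, 0, 0.0711, 1], [0.9, -0.67, -0.16, 0, 0, 0.0711, 1], [0.9, -0.67, -0.16, 0, 0, 0.0711, 1], [0.9, -0.67, -0.16, 0, 0, 0.0711, 1], [0.9, -0.67, -0.16, 0, 0, 0.0711, 1], [0.9, -0.67, -0.16, 0, 0, 0.0711, 1], [0.9, -0.67, -0.16, 0, 0, 0.0711, 1]],
  ],
)

```text
time_s: 0.95
ee_pos: [0.3695, -0.2446, 0.2646]
eef_rot: [-3.141, -0.001, 0.004]
force: [-0.6, 0.2, -0.1]
grip_width: 0.0934
grip_force: 0.0
```

```bash
python3 -c "
from h import *
print(rel([.57,.12,.26],0.0),get_obs()['ee_pos'],get_obs()['eef_rot'])"
```

```text
(array([ 0.8081, -1.4552,  0.0192]), array([-0.    , -0.0001,  0.0007])) [ 0.36950367 -0.24464178  0.26460527] [-3.14131303e+00 -5.06988552e-04  4.22977678e-03]
```

Emit:
play_rows(
  motion=[
    [[0.4, -0.9, 0, 0, 0, 0.0007, 1], [0.4, -0.9, 0, 0, 0, 0.0007, 1], [0.4, -0.9, 0, 0, 0, 0.0007, 1], [0.4, -0.9, 0, 0, 0, 0.0007, 1], [0.4, -0.9, 0, 0, 0, 0.0007, 1]],
  ],
)

```text
time_s: 1.45
ee_pos: [0.4686, -0.0212, 0.2644]
eef_rot: [3.141, -0.0, -0.005]
force: [-0.7, -1.5, 0.3]
grip_width: 0.094
grip_force: 0.0
```

Emit:
play_rows(
  motion=[
    [[0.41, -0.55, 0.02, 0, 0, 0, 1], [0.41, -0.55, 0.02, 0, 0, 0, 1], [0.41, -0.55, 0.02, 0, 0, 0, 1], [0.41, -0.55, 0.02, 0, 0, 0, 1], [0.41, -0.55, 0.02, 0, 0, 0, 1]],
  ],
)

```text
time_s: 1.95
ee_pos: [0.5721, 0.1158, 0.258]
eef_rot: [3.141, 0.002, -0.002]
force: [0.4, -0.5, -0.3]
grip_width: 0.094
grip_force: 0.0
```

```bash
cat > w.py <<'E'
from h import *
def wr(name):
    o=get_obs();c=camera("wrist")
    T=np.eye(4);T[:3,:3]=Ro.from_euler('xyz',o["eef_rot"]).as_matrix();T[:3,3]=o["ee_pos"]
    T=T@c["T_tool_cam"];c["T"]=T;np.savez(name,**c);cv2.imwrite(f"pics/{name}.png",c["frame"][...,::-1]);return c,pts(c)
E
python3 - <<'E'
from w import *
print(get_obs()["ee_pos"])
c,P=wr("w1")
z=P[...,2]
vis=np.clip((z+.01)/.12*255,0,255).astype(np.uint8)
cv2.imwrite("pics/w1b.png",np.vstack([c["frame"][:300,:,::-1],cv2.applyColorMap(vis,2)[:300]]))
E
```

```text
[0.57214833 0.11580789 0.25803813]
```

View pics/w1b.png

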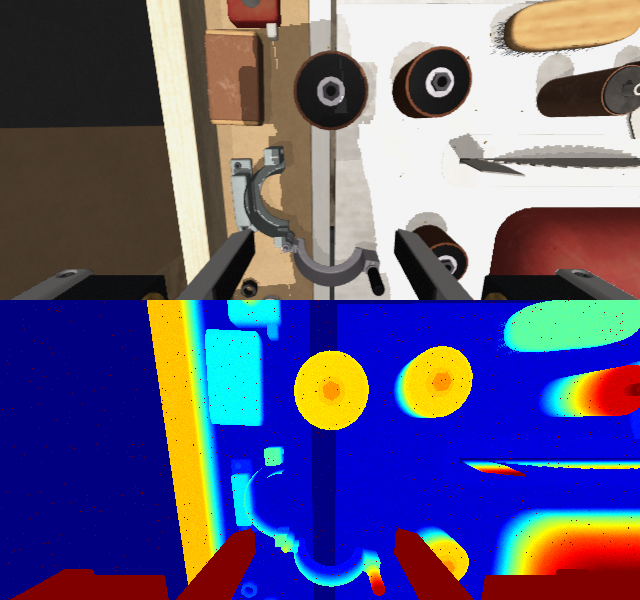

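Picture: the saddle's arc is around (262,195) with the lug at (274,156), the hinge pin at (287,243) and the post top near (374,258). The mid bobbin is at (440,82). A sunken slot runs along column 323. I'll take the clamp's pose from the lug, the pin and the saddle edges.

Run:
```python
from w import *
from m import fit
c=dict(np.load("w1.npz"));P=pts(c);x,y,z=[P[...,i] for i in range(3)]
T=c["T"];K=c["camera_matrix"]
def ray(u,v,h):
    d=T[:3,:3]@np.array([(u-K[0,2])/K[0,0],-(v-K[1,2])/K[1,1],-1]);return (T[:3,3]+d*(h-T[2,3])/d[2])[:2].round(4)
m=(z>.035)&(z<.056)&(x>.57)&(x<.64)&(y>.15)&(y<.21);q=P[m]
print("lug pct",np.percentile(q,[2,50,98],axis=0).round(4))
m=(z>.05)&(z<.075)&(x>.46)&(x<.51)&(y>.15)&(y<.2);q=P[m];print("pin",q.mean(0),len(q),np.percentile(q,[5,95],axis=0))
m=(z>.012)&(z<.028)&(x>.48)&(x<.62)&(y>.2)&(y<.26);q=P[m];print("plate",np.percentile(q,[2,98],axis=0),cv2.minAreaRect((q[:,:2]*1e3).astype(np.float32)))
m=(z>.09)&(z<.112)&(x>.42)&(x<.48)&(y>.03)&(y<.08);q=P[m];print("post",q.mean(0),len(q),fit(q[:,:2]))
for n,cc in(("slot",.55),):
    mm=(z<-.004)&(abs(x-.45)<.1)&(y>.0)&(y<.2);print("slot",np.percentile(P[mm],[2,50,98],axis=0))
mm=(z>.06)&(z<.072)&(x>.62)&(y<.04)&(y>-.08);t=P[mm][:,:2];print("mid",fit(cv2.convexHull((t*1e4).astype(np.float32))[:,0]/1e4))
im=c["frame"][135:275,215:400,::-1];cv2.imwrite("pics/crop2.png",cv2.resize(im,None,fx=4,fy=4,interpolation=2))
for h in(.046,):print([ (u,v,ray(u,v,h)) for u,v in((274,148),(287,243),(374,250),(250,195))])
```

```text
lug pct [[0.5827 0.1729 0.0372]
 [0.6056 0.1821 0.0452]
 [0.6167 0.1928 0.047 ]]
pin [0.48203138 0.16871142 0.05455118] 51 [[0.47799644 0.16537979 0.05037598]
 [0.4848757  0.17361613 0.05925442]]
plate [[0.49639778 0.20191817 0.01212089]
 [0.59010109 0.23964972 0.02762926]] ((543.9586791992188, 220.7420654296875), (99.5910415649414, 39.370662689208984), 1.1127935647964478)
post [0.44961971 0.04838414 0.10062916] 174 (array([0.4484, 0.0481, 0.0059]), np.float64(0.0012))
slot [[ 0.35097848  0.02483075 -0.93204737]
 [ 0.46614163  0.11701759 -0.00978283]
 [ 0.5463255   0.13308894 -0.00784306]]
mid (array([ 0.6917, -0.015 ,  0.0378]), np.float64(0.0001))
[(274, 148, array([0.6169, 0.179 ])), (287, 243, array([0.4858, 0.1673])), (374, 250, array([0.4747, 0.0451])), (250, 195, array([0.5552, 0.214 ]))]
```

View pics/crop2.png

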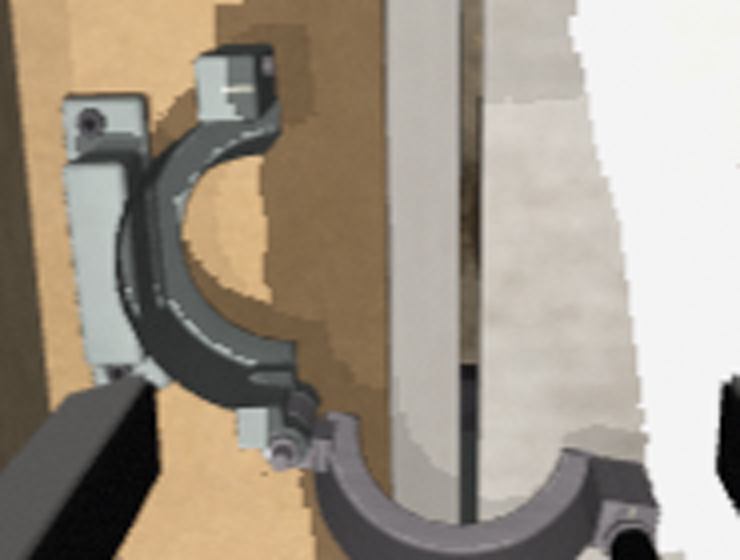

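Emit:
play_rows(
  motion=[
    [[0.478, 0.52, 0.2, 0, 0, 0, 1], [0.478, 0.52, 0.2, 0, 0, 0, 1], [0.478, 0.52, 0.2, 0, 0, 0, 1], [0.478, 0.52, 0.2, 0, 0, 0, 1], [0.478, 0.52, 0.2, 0, 0, 0, 1], [0.478, 0.52, 0.2, 0, 0, 0, 1]],
  ],
)

```text
time_s: 2.6
ee_pos: [0.6897, -0.0178, 0.2092]
eef_rot: [-3.142, 0.001, -0.006]
force: [0.2, -0.1, 0.0]
grip_width: 0.0939
grip_force: 0.0
```

```bash
python3 -c "
from h import *
print(rel([.6915,-.014,.071],0.0),get_obs()['ee_pos'],get_obs()['eef_rot'])"
```

```text
(array([ 0.0077, -0.0151,  0.5527]), array([-0.    ,  0.0001, -0.001 ])) [ 0.68966639 -0.01777161  0.20918745] [-3.14152036e+00  8.27186139e-04 -6.39361471e-03]
```

Descend slowly at the end, then close.

Emit:
play_rows(
  motion=[
    [[0.008, -0.015, 0.15, 0, 0, 0, 1], [0.008, -0.015, 0.3, 0, 0, 0, 1], [0.008, -0.015, 0.4, 0, 0, 0, 1], [0.008, -0.015, 0.48, 0, 0, 0, 1], [0.008, -0.015, 0.55, 0, 0, 0, 1], [0.008, -0.015, 0.55, 0, 0, 0, 1], [0.008, -0.015, 0.55, 0, 0, 0, -1], [0.008, -0.015, 0.55, 0, 0, 0, -1], [0.008, -0.015, 0.55, 0, 0, 0, -1], [0.008, -0.015, 0.55, 0, 0, 0, -1]],
  ],
  grip_force=15,
)

```text
time_s: 3.6
ee_pos: [0.6928, -0.0126, 0.0736]
eef_rot: [3.141, -0.002, -0.004]
force: [-1.7, -0.4, 7.2]
grip_width: 0.0754
grip_force: 15.0
```

```bash
python3 -c "
from h import *
print(rel([.544,.05,.071],0.0),get_obs())"
```

```text
(array([-0.5963, -0.248 ,  0.0089]), array([ 0.0001, -0.0004, -0.0007])) {'time_s': 3.6, 'qpos': array([-7.09772128e-02,  7.56688945e-01,  1.19525538e+00, -2.81282258e-04,
        1.18737972e+00,  1.50423089e+00]), 'joint_vel': array([ 0.00039528, -0.00028067, -0.000265  , -0.00019965,  0.00050896,
        0.00079387]), 'tau': array([ 6.63386341e-01, -7.05425119e+01, -3.13306618e+01,  4.15508403e-01,
       -4.17142231e-01,  1.49121619e-02]), 'ee_pos': array([ 0.69281272, -0.01263008,  0.0735782 ]), 'eef_rot': array([ 3.14118123e+00, -2.24621108e-03, -4.30638313e-03]), 'force': array([-1.73279384, -0.4186803 ,  7.15766209]), 'moment': array([-0.30868186,  0.25759377,  0.00528641]), 'grip_force': 15.000873506069183, 'grip_width': 0.07540590495304271}
```

Emit:
play_rows(
  motion=[
    [[-0.04, -0.02, -0.004, 0, 0, 0, -1], [-0.11, -0.05, -0.004, 0, 0, 0, -1], [-0.18, -0.08, -0.004, 0, 0, 0, -1], [-0.26, -0.115, -0.004, 0, 0, 0, -1], [-0.34, -0.15, -0.004, 0, 0, 0, -1], [-0.42, -0.18, -0.004, 0, 0, 0, -1], [-0.5, -0.21, -0.004, 0, 0, 0, -1], [-0.56, -0.235, -0.004, 0, 0, 0, -1], [-0.596, -0.248, -0.004, 0, 0, 0, -1], [-0.596, -0.248, -0.004, 0, 0, 0, -1]],
  ],
)

```text
time_s: 4.6
ee_pos: [0.543, 0.0505, 0.0733]
eef_rot: [-3.141, 0.0, -0.004]
force: [-0.7, 0.6, -3.1]
grip_width: 0.0759
grip_force: 15.0
```

Run:
```python
from w import *
from m import fit
print(rel([.544,.171,.0725],0.0),get_obs()['ee_pos'],get_obs()['force'])
c=camera("scene");cv2.imwrite("pics/s2.png",c["frame"][150:390,150:450,::-1].repeat(2,0).repeat(2,1));P=pts(c);x,y,z=[P[...,i] for i in range(3)]
m=(z>.055)&(z<.068)&(abs(x-.544)<.05)&(abs(y-.05)<.05);print(P[m].mean(0),m.sum())
```

```text
(array([ 0.0021, -0.4818,  0.0031]), array([-0.    ,  0.    , -0.0006])) [0.54299134 0.05054492 0.07326357] [-0.7185952   0.63693434 -3.13671962]
[0.52580743 0.05499469 0.06490296] 221
```

View pics/s2.png

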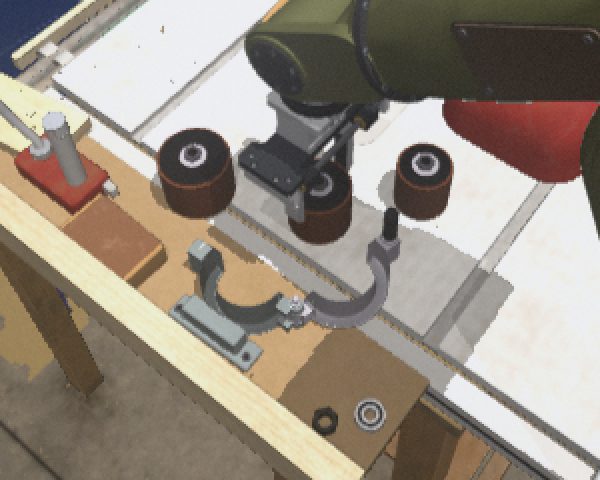

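The bobbin stands upright in the gripper at crop (320,200), in front of the open mouth. Pushing it in.

Emit:
play_rows(
  motion=[
    [[0.003, -0.04, 0.002, 0, 0, 0, -1], [0.004, -0.11, 0.003, 0, 0, 0, -1], [0.004, -0.18, 0.003, 0, 0, 0, -1], [0.004, -0.24, 0.003, 0, 0, 0, -1], [0.004, -0.3, 0.003, 0, 0, 0, -1], [0.004, -0.35, 0.003, 0, 0, 0, -1], [0.004, -0.4, 0.003, 0, 0, 0, -1], [0.004, -0.44, 0.003, 0, 0, 0, -1], [0.004, -0.46, 0.003, 0, 0, 0, -1], [0.004, -0.46, 0.003, 0, 0, 0, -1]],
  ],
)

```text
time_s: 5.65
ee_pos: [0.5459, 0.1658, 0.0727]
eef_rot: [-3.141, -0.001, -0.004]
force: [-0.5, 1.9, 4.5]
grip_width: 0.0758
grip_force: 15.0
```

Emit:
play_rows(
  motion=[
    [[0, -0.01, 0, 0, 0, 0, -1], [0, -0.02, 0, 0, 0, 0, -1], [0, -0.02, 0, 0, 0, 0, -1], [0, -0.02, 0, 0, 0, 0, -1]],
  ],
)

```text
time_s: 6.05
ee_pos: [0.5459, 0.1701, 0.0726]
eef_rot: [3.141, -0.001, -0.005]
force: [-0.0, -1.6, 6.0]
grip_width: 0.076
grip_force: 15.0
```

Emit:
play_rows(
  motion=[
    [[-0.003, -0.01, 0, 0, 0, 0, -1], [-0.003, -0.01, 0, 0, 0, 0, -1], [-0.003, -0.01, 0, 0, 0, 0, -1]],
  ],
)

```text
time_s: 6.35
ee_pos: [0.5452, 0.1726, 0.0726]
eef_rot: [-3.142, -0.002, -0.005]
force: [2.0, -3.2, 5.2]
grip_width: 0.0755
grip_force: 15.0
```

Run:
```python
from w import *
print(get_obs()['ee_pos'],get_obs()['force'])
c,P=wr("w2")
cv2.imwrite("pics/w2c.png",cv2.resize(c["frame"][100:400,120:520,::-1],None,fx=2,fy=2,interpolation=2))
```

```text
[0.54517445 0.17263245 0.07263766] [ 2.0226761  -3.17061715  5.1756349 ]
```

View pics/w2c.png

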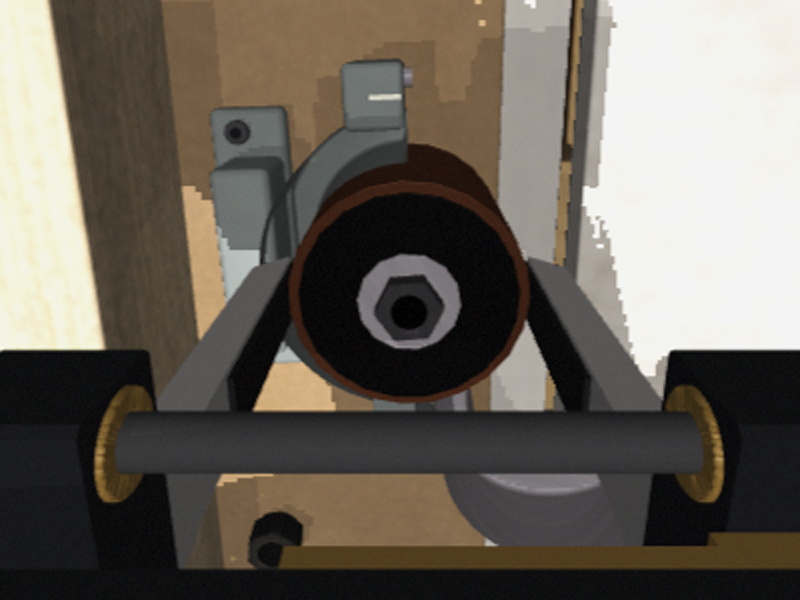

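The bobbin is inside the saddle, its top centred at crop (409,300), with the mark and lug at (385,95). I'll push on until it seats.

Emit:
play_rows(
  motion=[
    [[0, -0.008, -0.002, 0, 0, 0, -1], [0, -0.008, -0.002, 0, 0, 0, -1], [0, -0.008, -0.002, 0, 0, 0, -1]],
  ],
)

```text
time_s: 6.7
ee_pos: [0.5447, 0.1735, 0.0727]
eef_rot: [3.14, 0.0, -0.005]
force: [1.2, -11.9, 3.7]
grip_width: 0.0757
grip_force: 15.0
```

Emit:
play_rows(
  motion=[
    [[0, -0.008, 0, 0, 0, 0, -1], [0, -0.008, 0, 0, 0, 0, -1], [0, -0.008, 0, 0, 0, 0, -1]],
  ],
)

```text
time_s: 7.0
ee_pos: [0.5443, 0.1738, 0.0726]
eef_rot: [3.137, 0.002, -0.005]
force: [-2.6, -22.9, 9.1]
grip_width: 0.0756
grip_force: 15.0
```

Emit:
play_rows(
  motion=[
    [[0, 0.01, 0, 0, 0, 0, -1], [0, 0.01, 0, 0, 0, 0, 1], [0, 0.01, 0, 0, 0, 0, 1], [0, 0.01, 0, 0, 0, 0, 1], [0, 0.01, -0.15, 0, 0, 0, 1], [0, 0.01, -0.3, 0, 0, 0, 1], [0, 0.01, -0.45, 0, 0, 0, 1], [0, 0.01, -0.5, 0, 0, 0, 1], [0, 0.01, -0.5, 0, 0, 0, 1]],
  ],
)

```text
time_s: 7.9
ee_pos: [0.5448, 0.1746, 0.1992]
eef_rot: [-3.141, -0.003, -0.004]
force: [0.2, -0.5, 0.1]
grip_width: 0.0941
grip_force: 0.0
```

Run:
```python
from w import *
from m import fit
o=get_obs();print(o['ee_pos'],o['grip_width'],o["qpos"])
for n in("top","scene","wrist"):
    if n=="wrist": c,P=wr("w3")
    else: c=camera(n);P=pts(c)
    x,y,z=[P[...,i] for i in range(3)]
    mm=(z>.06)&(z<.072)&(abs(x-.544)<.05)&(abs(y-.172)<.05);t=P[mm][:,:2];print(n,"mid",len(t),fit(cv2.convexHull((t*1e4).astype(np.float32))[:,0]/1e4) if len(t)>20 else '')
    m=(z>.098)&(z<.112)&(x>.42)&(x<.48)&(y>.03)&(y<.08);q=P[m];print("post",q.mean(0),len(q))
for yaw in(0,.8,1.3): print(yaw,rel([.4475,.0485,.2],yaw))
```

```text
[0.5447809  0.17459598 0.19920646] 0.09414856798258982 [2.46063164e-01 3.68017945e-01 1.49038320e+00 1.45528742e-04
 1.28013160e+00 1.82083702e+00]
top mid 153 (array([0.5441, 0.1734, 0.0367]), np.float64(0.0009))
post [0.44612083 0.04950491 0.10389035] 36
scene mid 855 (array([0.5453, 0.1734, 0.0377]), np.float64(0.0003))
post [0.44687451 0.04956414 0.10244072] 39
wrist mid 3717 (array([0.5452, 0.1723, 0.0377]), np.float64(0.0001))
post [nan nan nan] 0
0 (array([-0.3825,  0.5042, -0.0155]), array([ 0.0001,  0.0004, -0.0007]))
0.8 (array([-0.3825,  0.5042, -0.0155]), array([-1.00e-04,  4.00e-04, -1.28e-01]))
1.3 (array([-0.3825,  0.5042, -0.0155]), array([-2.000e-04,  4.000e-04, -2.076e-01]))<stdin>:9: RuntimeWarning: Mean of empty slice.
  ret = um.true_divide(
```

Emit:
play_rows(
  motion=[
    [[-0.38, 0.5, 0, 0, 0, -0.35, 1], [-0.38, 0.5, 0, 0, 0, -0.35, 1], [-0.38, 0.5, 0, 0, 0, -0.35, 1], [-0.38, 0.5, 0, 0, 0, -0.35, 1], [-0.38, 0.5, 0, 0, 0, -0.35, 1], [-0.38, 0.5, 0, 0, 0, -0.35, 1], [-0.38, 0.5, 0, 0, 0, -0.35, 1], [-0.38, 0.5, 0, 0, 0, -0.35, 1], [-0.38, 0.5, 0, 0, 0, -0.35, 1], [-0.38, 0.5, 0, 0, 0, -0.35, 1]],
  ],
)

```text
time_s: 9.05
ee_pos: [0.4482, 0.0496, 0.1961]
eef_rot: [-3.139, 0.0, 1.496]
force: [-0.5, 1.1, -0.6]
grip_width: 0.094
grip_force: 0.0
```

```bash
python3 -c "
from h import *
print(rel([.447,.049,.2],2.2),get_obs()['ee_pos'],get_obs()['eef_rot'])"
```

```text
(array([-0.0028, -0.0045, -0.0154]), array([-4.00e-04, -1.00e-04, -1.12e-01])) [0.44817173 0.04962123 0.19613801] [-3.13889384e+00  2.21488540e-04  1.49621733e+00]
```

Emit:
play_rows(
  motion=[
    [[-0.003, -0.004, 0, 0, 0, -0.112, 0.2], [-0.003, -0.004, 0, 0, 0, -0.112, 0.2], [-0.003, -0.004, 0, 0, 0, -0.112, 0.2], [-0.003, -0.004, 0.1, 0, 0, -0.112, 0.2], [-0.003, -0.004, 0.2, 0, 0, -0.112, 0.2], [-0.003, -0.004, 0.3, 0, 0, -0.112, 0.2], [-0.003, -0.004, 0.38, 0, 0, -0.112, 0.2], [-0.003, -0.004, 0.38, 0, 0, -0.112, 0.2]],
  ],
)

```text
time_s: 9.85
ee_pos: [0.4457, 0.0489, 0.0994]
eef_rot: [-3.136, -0.004, 2.194]
force: [0.2, 0.1, -0.3]
grip_width: 0.0567
grip_force: 0.0
```

Emit:
play_rows(
  motion=[
    [[0, 0, 0, 0, 0, 0, -1], [0, 0, 0, 0, 0, 0, -1], [0, 0, 0, 0, 0, 0, -1], [0, 0, 0, 0, 0, 0, -1], [0, 0, 0, 0, 0, 0, -1], [0, 0, 0, 0, 0, 0, -1]],
  ],
  grip_force=12,
)

```text
time_s: 10.45
ee_pos: [0.4477, 0.0487, 0.1029]
eef_rot: [-3.141, 0.001, 2.194]
force: [-1.3, -2.0, 2.8]
grip_width: 0.0155
grip_force: 12.0
```

```bash
cat > arc.py <<'E'
from h import *
import sys
o=get_obs();p=o["ee_pos"];H=np.array([.481,.1705]);r=p[:2]-H
R=Ro.from_euler('xyz',o["eef_rot"]);print(p,o["eef_rot"],"radius",np.hypot(*r),"ang",np.arctan2(r[1],r[0]),o["force"],o["grip_width"])
a0=np.arctan2(r[1],r[0]);rad=np.hypot(*r)+(.1265-np.hypot(*r))*.5
for a in np.arange(1,11)*float(sys.argv[1]):
    t=np.r_[H+rad*np.array([np.cos(a0+a),np.sin(a0+a)]),p[2]]
    print(round(a0+a,3),(R.inv().apply(t-p)/.25).round(3))
E
python3 arc.py .1
```

```text
[0.44766278 0.04866748 0.10294104] [-3.14134015e+00  5.80204686e-04  2.19392264e+00] radius 0.12631125256169928 ang -1.8378898588518846 [-1.28987803 -2.0144924   2.81497806] 0.015529806214197193
-1.738 [-0.038  0.033  0.   ]
-1.638 [-0.072  0.071  0.   ]
-1.538 [-0.102  0.111  0.   ]
-1.438 [-0.128  0.155  0.   ]
-1.338 [-0.15  0.2   0.  ]
-1.238 [-0.167  0.248  0.   ]
-1.138 [-0.179  0.297  0.   ]
-1.038 [-0.186  0.347  0.   ]
-0.938 [-0.188  0.398  0.   ]
-0.838 [-0.185  0.448 -0.   ]
```

Post held (15.5 mm wide). Swinging the first half.

Emit:
play_rows(
  motion=[
    [[-0.038, 0.033, 0, 0, 0, 0, -1], [-0.072, 0.071, 0, 0, 0, 0, -1], [-0.102, 0.111, 0, 0, 0, 0, -1], [-0.128, 0.155, 0, 0, 0, 0, -1], [-0.15, 0.2, 0, 0, 0, 0, -1], [-0.167, 0.248, 0, 0, 0, 0, -1], [-0.179, 0.297, 0, 0, 0, 0, -1], [-0.186, 0.347, 0, 0, 0, 0, -1], [-0.188, 0.398, 0, 0, 0, 0, -1], [-0.188, 0.398, 0, 0, 0, 0, -1]],
  ],
)

```text
time_s: 11.45
ee_pos: [0.5569, 0.0692, 0.103]
eef_rot: [3.14, 0.001, 2.194]
force: [2.3, -1.7, 5.3]
grip_width: 0.0154
grip_force: 12.0
```

```bash
python3 arc.py .09
```

```text
[0.55691501 0.0692     0.10295767] [3.14046576e+00 9.54931233e-04 2.19435502e+00] radius 0.12658901317149146 ang -0.9276743410927489 [ 2.3008633  -1.65621108  5.26679105] 0.015420112535453362
-0.838 [0.003 0.045 0.   ]
-0.748 [0.01 0.09 0.  ]
-0.658 [0.021 0.135 0.   ]
-0.568 [0.036 0.178 0.   ]
-0.478 [0.055 0.219 0.   ]
-0.388 [0.077 0.259 0.   ]
-0.298 [0.103 0.296 0.   ]
-0.208 [0.132 0.331 0.   ]
-0.118 [0.164 0.363 0.   ]
-0.028 [0.199 0.393 0.   ]
```

Emit:
play_rows(
  motion=[
    [[0.003, 0.045, 0, 0, 0, 0, -1], [0.01, 0.09, 0, 0, 0, 0, -1], [0.021, 0.135, 0, 0, 0, 0, -1], [0.036, 0.178, 0, 0, 0, 0, -1], [0.055, 0.219, 0, 0, 0, 0, -1], [0.077, 0.259, 0, 0, 0, 0, -1], [0.103, 0.296, 0, 0, 0, 0, -1], [0.132, 0.331, 0, 0, 0, 0, -1], [0.132, 0.331, 0, 0, 0, 0, -1]],
  ],
)

```text
time_s: 12.35
ee_pos: [0.6044, 0.1456, 0.1029]
eef_rot: [3.14, 0.0, 2.195]
force: [1.7, 0.1, 5.4]
grip_width: 0.0159
grip_force: 12.0
```

```bash
python3 arc.py .02
```

```text
[0.60441278 0.1456204  0.10290487] [3.14031435e+00 1.33836361e-04 2.19505243e+00] radius 0.12589562738006377 ang -0.19893026942337463 [1.68229704 0.09140195 5.39033137] 0.015865243716196183
-0.179 [0.006 0.008 0.   ]
-0.159 [0.013 0.015 0.   ]
-0.139 [0.02  0.022 0.   ]
-0.119 [0.028 0.029 0.   ]
-0.099 [0.035 0.036 0.   ]
-0.079 [0.043 0.043 0.   ]
-0.059 [0.051 0.049 0.   ]
-0.039 [0.059 0.055 0.   ]
-0.019 [0.067 0.062 0.   ]
0.001 [0.075 0.068 0.   ]
```

Emit:
play_rows(
  motion=[
    [[0.006, 0.008, 0, 0, 0, 0, -1], [0.013, 0.015, 0, 0, 0, 0, -1], [0.02, 0.022, 0, 0, 0, 0, -1], [0.028, 0.029, 0, 0, 0, 0, -1], [0.035, 0.036, 0, 0, 0, 0, -1], [0.035, 0.036, 0, 0, 0, 0, -1]],
  ],
)

```text
time_s: 12.95
ee_pos: [0.6061, 0.1566, 0.1029]
eef_rot: [3.141, -0.0, 2.194]
force: [-1.4, -0.8, 4.8]
grip_width: 0.0155
grip_force: 12.0
```

Emit:
play_rows(
  motion=[
    [[0.008, 0.007, 0, 0, 0, 0, -1], [0.012, 0.01, 0, 0, 0, 0, -1], [0.012, 0.01, 0, 0, 0, 0, -1]],
  ],
)

```text
time_s: 13.25
ee_pos: [0.6065, 0.1603, 0.1029]
eef_rot: [3.141, 0.0, 2.194]
force: [0.1, -1.2, 4.3]
grip_width: 0.0158
grip_force: 12.0
```

```bash
python3 arc.py .02 | head -1
```

```text
[0.60647168 0.16034188 0.10288598] [3.14115205e+00 4.05830619e-05 2.19391796e+00] radius 0.12588220573824768 ang -0.08078328758349289 [ 0.11258993 -1.17854462  4.34974437] 0.015824668495235544
```

No stop yet; continue in small steps until the lug pushes back.

Emit:
play_rows(
  motion=[
    [[0.006, 0.005, 0, 0, 0, 0, -1], [0.009, 0.007, 0, 0, 0, 0, -1], [0.009, 0.007, 0, 0, 0, 0, -1]],
  ],
)

```text
time_s: 13.55
ee_pos: [0.6065, 0.1621, 0.1028]
eef_rot: [-3.141, 0.001, 2.194]
force: [-2.1, -6.9, 5.7]
grip_width: 0.0156
grip_force: 12.0
```

Emit:
play_rows(
  motion=[
    [[0.006, 0.005, 0, 0, 0, 0, -1], [0.009, 0.007, 0, 0, 0, 0, -1], [0.009, 0.007, 0, 0, 0, 0, -1]],
  ],
)

```text
time_s: 13.85
ee_pos: [0.6062, 0.1629, 0.1027]
eef_rot: [-3.137, 0.002, 2.193]
force: [-5.8, -21.1, 9.6]
grip_width: 0.0155
grip_force: 12.0
```

The stop is reached (21 N). Release and lift clear, then look.

Emit:
play_rows(
  motion=[
    [[0, 0, 0, 0, 0, 0, 0.2], [0, 0, 0, 0, 0, 0, 0.2], [0, 0, 0, 0, 0, 0, 0.2], [0, 0, -0.15, 0, 0, 0, 0.2], [0, 0, -0.3, 0, 0, 0, 0.2], [0, 0, -0.45, 0, 0, 0, 0.2], [0, 0, -0.6, 0, 0, 0, 0.2], [0, 0, -0.6, 0, 0, 0, 0.2]],
  ],
)

```text
time_s: 14.65
ee_pos: [0.6078, 0.1665, 0.2582]
eef_rot: [3.134, 0.003, 2.194]
force: [-0.2, 0.7, -0.3]
grip_width: 0.0563
grip_force: 0.0
```

Run:
```python
from w import *
from m import fit
print(get_obs()['ee_pos'],get_obs()["force"])
c=camera("scene");P=pts(c);x,y,z=[P[...,i] for i in range(3)]
for nm,cx,cy in(("mid",.545,.172),("small",.4635,-.0437),("large",.682,.109)):
    t=P[(z>.06)&(z<.072)&(abs(x-cx)<.05)&(abs(y-cy)<.05)][:,:2]
    print(nm,len(t),fit(cv2.convexHull((t*1e4).astype(np.float32))[:,0]/1e4) if len(t)>20 else '')
q=P[(z>.085)&(z<.11)&(abs(x-.607)<.03)&(abs(y-.162)<.03)];print("post",q.mean(0) if len(q) else 0,len(q))
c2,_=wr("w4")
a=cv2.resize(c["frame"][200:350,170:380,::-1],(420,300));b=cv2.resize(c2["frame"][...,::-1],(420,262))
cv2.imwrite("pics/f.png",np.vstack([a,b]))
```

```text
[0.60776132 0.16651101 0.25823284] [-0.2068936   0.67534502 -0.32776662]
mid 857 (array([0.5453, 0.1736, 0.0378]), np.float64(0.0005))
small 510 (array([ 0.4637, -0.044 ,  0.033 ]), np.float64(0.0006))
large 856 (array([0.6823, 0.1089, 0.0428]), np.float64(0.0004))
post [0.60449221 0.16315683 0.09854935] 64
```

View pics/f.png

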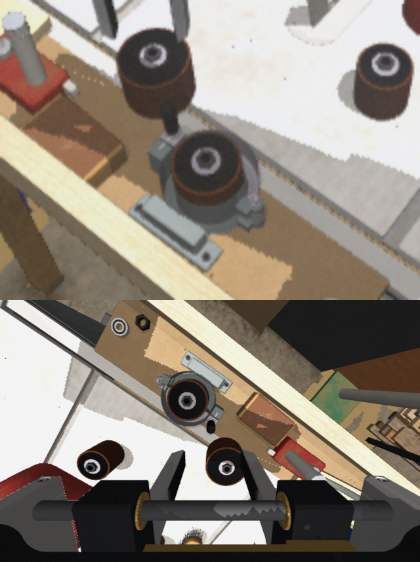

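The ring is closed round the bobbin, with the post against the lug at (168,120), and the neighbouring bobbins have not moved. The gripper is clear, so I'm handing in.

```bash
python3 -c "
from station import workorder
print(workorder.hand_in())"
```

```text
the job is handed in; nothing more can be done
None
```

I pushed the 76 mm bobbin home in the clamp, swung the half-ring shut against its stop lug and let go; the other two large bobbins have not moved, and the job is handed in (no verdict was returned).

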